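Pin back the sprung clamp arm of a bench fixture

ROBOT

A 7-joint arm with a two-finger parallel gripper is mounted at the origin on a cart in front of the work surface, level with it; the furniture and walls round the work are solid. World frame = base frame: x ahead of the robot, y to its left, z up, the work surface at z = 0. Lengths are in mm, angles in degrees, forces in N, time in s.
With the tool pointing down it reaches from about 350 to 900 mm from the base axis. Payload 19.9 kg.
Tool frame: the origin (TCP) lies at the very end of the fingers, on their centre line; the grasp point (between the pads) lies 19 mm behind it; x points along the fingers, y is the direction in which the jaws open and shut, and the axes are right-handed (so a half turn about x gives the same grasp; the last joint's range is limited). The gripper opens to 85 mm and grips with 20 to 120 N. Pads are 22 mm wide; open, the fingers measure 114 mm over their backs; the gripper's body (76 mm by 85 mm) begins 54 mm behind the grasp point. The pads swing forward as they close: fully open they stand 13 mm farther back than shut.
Start: joints at [-73.023, 23.915, -0.59, 92.452, 0.269, 63.638, -3.037], TCP at [207.121, 589.663, 231.26] pointing down, gripper open.
Joint ranges: [-161.28, 161.28], [-22.2, 115.67], [-73.04, 71.86], [3.21, 147.25], [-68.34, 248.33], [10.77, 114.83], [-161.83, 161.83]. Speed limits (degrees/s): [108.29, 108.29, 136.94, 136.94, 172.46, 172.46, 172.46].

INTERFACE

Orientations are given as a 3x3 rotation matrix whose columns are the frame's x, y, z axes.
In Python, from rig import ctrl gives the robot as it stands. The module is installed in compiled form; this text tells all that it offers.
- The arm moves only by the tool move_arm, never from a script. Its arguments are lists of equal length, an entry for each row: "dp": the shift along the tool's x, y, z in units of 0.25 m (1.0 is 0.25 m), a list of three; "angular": the turn, a rotation vector about the tool's x, y, z in units of 360 degrees (1.0 is 360 degrees), a list of three. A call has 1 to 8 rows; each row is the pose to reach, as a shift and turn from the pose commanded when the call began, along the tool's axes at that moment, turning the shorter way round; what a row does not reach only later rows make up. A row lasts 1/12 s, in which the tool goes at most 41.7 mm and 7.16 degrees, less where a joint would pass 70% of its speed; a pose out of reach is approached as far as the arm can. A call with a number of a shift or a turn outside -1 to 1 is refused whole. A call with a gripper value outside its range is refused whole. "jaw" is the opening, from -1 (shut) to 1 (fully open), so that 0 is half open, set as the call begins (left out, the last holds). The fingers move at their own pace and stop on an object; "squeeze" is the grip in N (left out, the last holds). Time passes only in rows, so rows that repeat a pose let the fingers close. It gives the time, the measured TCP pose, the force and the opening at its end, in the units of the state.
- ctrl.observe(): the state, without advancing time (a new reading comes with each control period).
- ctrl.get_image(name): name is "scene" or "top"; returns a dict with "image" (480x640x3 uint8, red, green, blue), "fx", "fy", "cx", "cy" (pixels), "xyz" and "orientation" of the camera in the world. Camera axes: x right, y up, looking along -z (the intrinsics and any distortion apply to the point x, -y, -z); pixel columns grow to the right and rows downward; lengths in mm; the calibration is good to about 2 mm. A picture is of the moment at which its call begins. There is no depth.
- ctrl.job_done(): hands the job in, once; it reports no verdict.
The state is a dict: "time_s": time; "joint_positions": joint angles; "joint_vel": joint speeds; "effort": joint torques, N m; "position": TCP position; "eef_rot": TCP orientation; "ft_force": force on the tool from outside, world axes, zero at the start; "moment": the same for the moment, N m; "gripper_width": finger opening in mm.
Only numpy, scipy, OpenCV 4.12 (cv2) and the standard library are available. Lean on these libraries where they do the work, as an engineer would, in place of code of your own. Each camera call takes 0.05 s, during which the arm holds its last target.

TASK

Swing the blue spring-loaded clamp arm of the grey bench fixture back off its white nest ring, against its spring, and pin it there: take the long pin with the red knob from the wooden stand and set it upright, fully down in the brass-ringed hole, so that the arm springs back only as far as the pin and is left resting against it. Leave the short pin with the black knob where it is.

Things in the scene. Friction and masses are not known exactly. Their poses are not given: they have to be found in the camera images.
- red_pin: Long steel pin, red round knob, about 50 g, upright in a hole 24 mm deep of a wooden stand (44x124x30 mm, two holes 80 mm apart; either may hold it). Origin: centre of its lower tip; z up the pin. Shank 12 mm in diameter, z 0 to 66 mm, lowest 6 mm tapered to 6 mm; knob 22 mm in diameter, z 66 to 92 mm: grip it across its sides, any yaw. Travel low: a lamp hangs 0.57 m up, beyond world x 0.6.
- black_pin: Bystander in the stand's other hole: a like pin with a black knob and a shorter shank (42 mm). Origin at its lower tip. Leave it alone.
- pin_hole (a point): Centre of the mouth of the brass-ringed hole (16 mm wide, 30 mm deep, straight down) in the top face (36 mm above the bench) of a fixed grey block; z up, x along its 115 mm side, y along its 160 mm side. In this frame the blue arm's upright pivot is at x -12, y -60 mm; the 3 mm high white nest ring at x -48, y 39; the resting arm's -x side crosses y = 0 at x -42 mm.
- clamp_arm (a joint): Blue arm's turn, rad: 0 at rest over the nest, up to 1.15 towards +x of pin_hole. Bar 16 mm wide, 108 mm long, 5 to 23 mm above the block. Springs back if let go (2 to 4.5 N at 60 mm). The pin, held upright with its tip a few mm above the block, can push it straight along +x from x = -65 mm to the hole, then go down; the arm then rests on the shank's +x side at 0.7 to 0.8 rad.
Mind the look-alikes: they are no part of the job. Leave any purple look-alike of the red_pin alone.

How it is judged:
By the outcome, as a careful person would: the job done as asked, in the order asked, and still so for the second after the job is handed in, with the robot touching nothing.
It also fails if it takes over 38 s, if anything falls off the work surface, if the arm or the gripper's body presses on something with over 40 N, if the wrist force passes 120 N, or if a joint passes its speed limit or range.

## Working session

There is one attempt and no reset: what is moved stays moved. The work goes in short steps, Python scripts to look and compute and a tool call to move; the robot and the scene stay as the last step left them, time stands still between calls to the robot, and variables do not carry over. Pictures are saved under pics/ and viewed, and the job is handed in when it is done.

Besides the shell and the picture viewer there is one more tool, called after ">>>" as a command line: name --argument value ..., lists and objects as JSON in quotes. move_arm: Moves the arm, as the interface text tells. Shifts and turns lie within -1 to 1; 1 stands for 0.25 m of shift or 360 degrees of turn. Its arguments: {"type":"object","properties":{"dp":{"type":"array"},"angular":{"type":"array"},"jaw":{"type":"number"},"squeeze":{"type":"number"}},"required":["dp","angular"]}

```bash
mkdir -p pics; python3 - <<'E'
from rig import ctrl
import cv2,pickle
s=ctrl.observe()
print({k:s[k] for k in ("time_s","position","eef_rot","ft_force","gripper_width")})
for n in("scene","top"):
    d=ctrl.get_image(n);cv2.imwrite(f"pics/{n}0.png",d["image"][:,:,::-1]);pickle.dump(d,open(f"{n}0.pkl","wb"))
    print(n,{k:v for k,v in d.items() if k!="image"})
E
```

```text
{'time_s': 0.0, 'position': array([207.02544679, 589.32167083, 230.62576007]), 'eef_rot': array([[-3.37670344e-04,  3.31447188e-01,  9.43473713e-01],
       [-1.25589082e-03,  9.43472882e-01, -3.31447346e-01],
       [-9.99999154e-01, -1.29681992e-03,  9.76786685e-05]]), 'ft_force': array([0.17315476, 0.95209637, 0.35988413]), 'gripper_width': 85.70901424253096}
scene {'fx': 492.7610174213982, 'fy': 492.7610174213982, 'cx': 324.7946578577347, 'cy': 240.48577709501765, 'xyz': array([-236.63059609,  460.58510915,  423.20459811]), 'orientation': array([[-4.53758881e-01,  3.72732013e-01, -8.09428023e-01],
       [-8.91124097e-01, -1.88928838e-01,  4.12557556e-01],
       [ 8.49112576e-04,  9.08502471e-01,  4.17878617e-01]])}
top {'fx': 529.0816315583013, 'fy': 529.0816315583013, 'cx': 324.5441334805219, 'cy': 228.25069915765997, 'xyz': array([ 341.6017379 ,   85.70675868, 1204.58081177]), 'orientation': array([[-1.63171966e-02,  9.93589605e-01, -1.11863519e-01],
       [-9.99863361e-01, -1.65109196e-02, -8.05544773e-04],
       [-2.64735048e-03,  1.11835090e-01,  9.93723253e-01]])}
```

View pics/scene0.png

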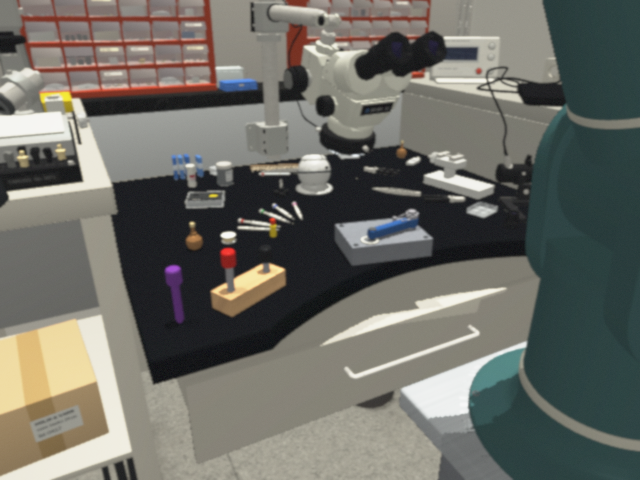

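View pics/top0.png

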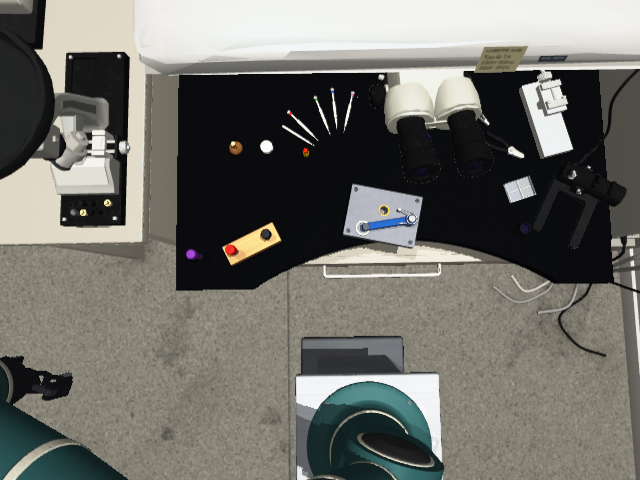

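```bash
cat > h.py <<'E'
import numpy as np,cv2,pickle
def ray(d,u,v):
    r=d["orientation"]@np.array([(u-d["cx"])/d["fx"],-(v-d["cy"])/d["fy"],-1.]);return r
def onz(d,u,v,z):
    r=ray(d,u,v);c=d["xyz"];return c+r*(z-c[2])/r[2]
def proj(d,p):
    q=d["orientation"].T@(np.array(p,float)-d["xyz"]);return d["cx"]+d["fx"]*q[0]/-q[2],d["cy"]-d["fy"]*q[1]/-q[2]
def blobs(im,hl,hh,s=100,v=50,amin=8):
    h=cv2.cvtColor(im,cv2.COLOR_RGB2HSV)
    m=cv2.inRange(h,(hl,s,v),(hh,255,255))
    n,_,st,c=cv2.connectedComponentsWithStats(m)
    return [(tuple(np.round(c[i],1)),st[i].tolist()) for i in range(1,n) if st[i][4]>=amin],m
E
python3 - <<'E'
from h import *
t=pickle.load(open("top0.pkl","rb"));s=pickle.load(open("scene0.pkl","rb"))
def crop(d,x,y,w,h,k,n): cv2.imwrite(n,cv2.resize(d["image"][y:y+h,x:x+w,::-1],None,fx=k,fy=k,interpolation=cv2.INTER_CUBIC))
crop(t,335,175,100,75,8,"pics/tf.png");crop(t,180,210,110,65,7,"pics/ts.png");crop(s,140,190,300,140,2.6,"pics/sf.png")
for d,n in((t,"top"),(s,"scene")):
    print(n,"red",[b for b in blobs(d["image"],0,5,180,90)[0]],"blue",[b for b in blobs(d["image"],100,118,130,60)[0]],"brass",blobs(d["image"],18,30,120,80)[0])
E
```

```text
top red [((np.float64(305.2), np.float64(149.8)), [303, 148, 5, 5, 11]), ((np.float64(230.5), np.float64(249.5)), [225, 245, 12, 10, 88])] blue [((np.float64(386.5), np.float64(222.9)), [368, 216, 39, 14, 249])] brass [((np.float64(305.8), np.float64(154.0)), [303, 151, 6, 6, 20]), ((np.float64(383.6), np.float64(209.9)), [379, 205, 10, 11, 36]), ((np.float64(272.1), np.float64(238.2)), [268, 234, 8, 8, 33]), ((np.float64(237.4), np.float64(257.0)), [227, 250, 19, 15, 51])]
scene red [((np.float64(299.3), np.float64(2.0)), [298, 0, 5, 5, 10]), ((np.float64(301.0), np.float64(41.8)), [300, 40, 4, 5, 8]), ((np.float64(210.7), np.float64(84.9)), [207, 82, 8, 6, 21]), ((np.float64(136.4), np.float64(89.6)), [110, 87, 50, 7, 109]), ((np.float64(175.0), np.float64(87.5)), [172, 87, 7, 3, 12]), ((np.float64(187.4), np.float64(87.2)), [185, 86, 6, 4, 12]), ((np.float64(196.6), np.float64(86.4)), [192, 86, 10, 3, 15]), ((np.float64(96.7), np.float64(91.7)), [84, 90, 25, 5, 40]), ((np.float64(272.0), np.float64(220.3)), [270, 218, 5, 5, 20]), ((np.float64(227.6), np.float64(256.9)), [220, 248, 16, 19, 254])] blue [((np.float64(237.8), np.float64(85.0)), [221, 80, 36, 11, 313]), ((np.float64(186.1), np.float64(157.8)), [185, 155, 3, 7, 17]), ((np.float64(173.7), np.float64(158.4)), [173, 156, 2, 7, 10]), ((np.float64(176.0), np.float64(175.5)), [175, 173, 4, 5, 13]), ((np.float64(391.5), np.float64(227.7)), [369, 220, 49, 19, 380])] brass [((np.float64(59.0), np.float64(99.6)), [40, 92, 33, 20, 273]), ((np.float64(213.0), np.float64(195.4)), [209, 194, 9, 4, 31]), ((np.float64(272.8), np.float64(230.8)), [269, 224, 8, 14, 85])]
```

View pics/tf.png

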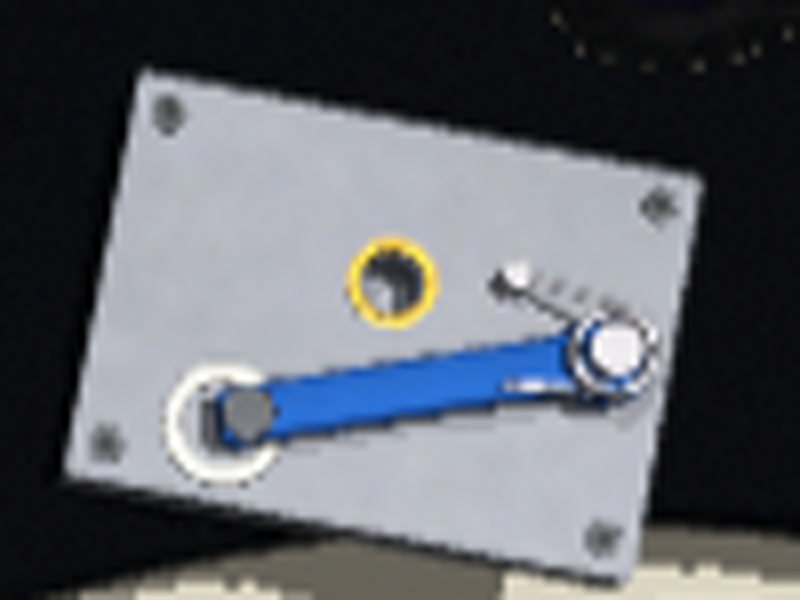

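View pics/ts.png

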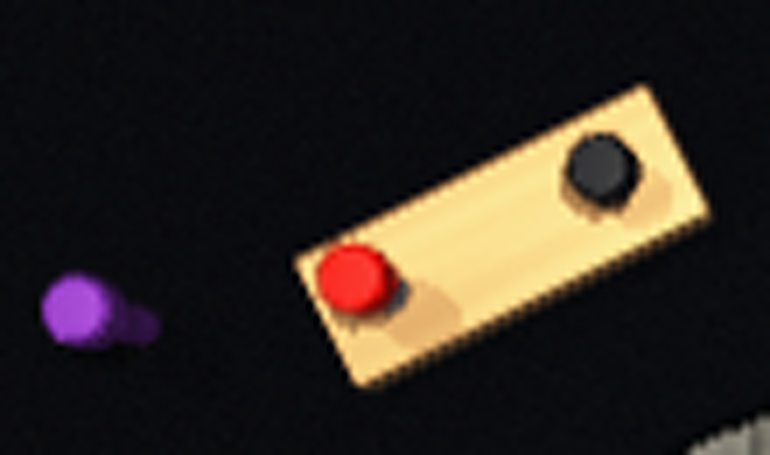

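View pics/sf.png

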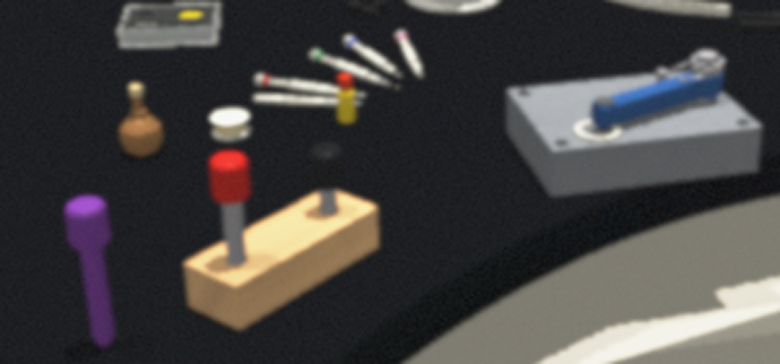

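```bash
python3 - <<'E'
from h import *
t=pickle.load(open("top0.pkl","rb"));s=pickle.load(open("scene0.pkl","rb"))
P=lambda x,y,k,ox,oy,z:onz(t,ox+(x+.5)/k-.5,oy+(y+.5)/k-.5,z)
np.set_printoptions(precision=1,suppress=True)
B=[P(x,y,8,335,175,36) for x,y in((147,70),(703,180),(630,583),(66,478))]
print("block",*B,"sides",[np.linalg.norm(B[i]-B[i-1]) for i in range(4)])
h=P(392,283,8,335,175,36);print("hole",h,"ctr",sum(B)/4)
ey=(B[0]-B[1]+B[3]-B[2])[:2];ey/=np.linalg.norm(ey);ex=np.array([ey[1],-ey[0]]);print("ex",ex,"yaw",np.degrees(np.arctan2(ex[1],ex[0])))
for n,(x,y,z) in dict(pivot=(618,348,70),nest=(222,425,39)).items():
    q=(P(x,y,8,335,175,z)-h)[:2];print(n,q@ex,q@ey)
S=[P(x,y,7,180,210,30) for x,y in((295,260),(643,85),(710,212),(362,387))]
print("stand",*S,[np.linalg.norm(S[i]-S[i-1]) for i in range(4)])
c=sum(S)/4;e=(S[0]-S[1]+S[3]-S[2]);e/=np.linalg.norm(e);print("holes",c+40*e,c-40*e)
print("knob top z98",P(353,278,7,180,210,98))
print("knob center scene z85",onz(s,227.6,257.5,85))
# two-view
a=ray(t,*[180+353.5/7-.5,210+278.5/7-.5]);b=ray(s,228,250.5)
M=np.stack([a,-b],1);k=np.linalg.lstsq(M,s["xyz"]-t["xyz"],rcond=None)[0];print("tri",t["xyz"]+a*k[0],s["xyz"]+b*k[1])
print("hole in scene",proj(s,h),"nest",proj(s,h+np.r_[ex*-48+ey*39,3]),"block corners",[np.round(proj(s,b)) for b in B])
E
```

```text
block [573.5  21.3  36. ] [ 539.7 -133.4   36. ] [ 427.2 -109.    36. ] [458.9  46.3  36. ] sides [np.float64(117.30940529033866), np.float64(158.3484635466938), np.float64(115.12675955502078), np.float64(158.58062027513049)]
hole [512.1 -45.6  36. ] ctr [499.8 -43.7  36. ]
ex [ 1.  -0.2] yaw -11.949972677272596
pivot -11.461484540737246 -60.39122257997464
nest -48.59111902564205 39.359587753231196
stand [436.3 316.3  30. ] [490.5 205.3  30. ] [449.4 184.1  30. ] [395.6 294.8  30. ] [np.float64(46.002894497350795), np.float64(123.53685596573256), np.float64(46.22328657320989), np.float64(123.06255705661867)]
holes [425.4 286.1  30. ] [460.5 214.2  30. ]
knob top z98 [425.1 285.5  98. ]
knob center scene z85 [430.2 287.3  85. ]
tri [425.1 285.4  98.5] [425.6 286.9  98.8]
hole in scene (np.float64(380.8290030824595), np.float64(228.91749315818385)) nest (np.float64(370.573506044309), np.float64(239.37958721993343)) block corners [array([336., 224.]), array([409., 217.]), array([433., 239.]), array([354., 248.])]
```

```bash
cat >> h.py <<'E'
from scipy.spatial.transform import Rotation as R
def Rdown(yaw):
    a=np.radians(yaw);x=np.array([0,0,-1.]);y=np.array([np.cos(a),np.sin(a),0]);return np.stack([x,y,np.cross(x,y)],1)
def plan(p,yaw):
    from rig import ctrl
    s=ctrl.observe();E=s["eef_rot"];p=np.array(p,float)
    print("t",round(s["time_s"],2),"pos",s["position"].round(1),"w",round(s["gripper_width"],1),"F",s["ft_force"].round(1))
    d=E.T@(p-s["position"]);w=R.from_matrix(E.T@Rdown(yaw)).as_rotvec(degrees=True)
    print("dp",(d/250).round(4),"ang",(w/360).round(4),"dist",np.linalg.norm(d).round(1),"deg",np.linalg.norm(w).round(2))
YAW=-11.95
HOLE=np.array([512.1,-45.6]);EX=np.array([np.cos(np.radians(YAW)),np.sin(np.radians(YAW))]);EY=np.array([-EX[1],EX[0]])
E
python3 -c "
from h import *
t=pickle.load(open('top0.pkl','rb'))
for z in(250,350):print(onz(t,417,180,z),onz(t,470,178,z))
plan([320,435,200],30);plan([425.3,285.8,150],YAW)"
```

```text
[535.26063563 -84.47491988 250.        ] [ 537.34993429 -181.74494751  250.        ]
[514.97331209 -66.64702344 350.        ] [ 516.84373995 -153.72723514  350.        ]
t 0.1 pos [207.  589.4 230.7] w 85.7 F [0.3 0.5 0.5]
dp [ 0.1234 -0.4327  0.631 ] ang [1.129e-01 1.000e-04 2.000e-04] dist 193.7 deg 40.65
t 0.1 pos [207.  589.4 230.7] w 85.7 F [0.3 0.5 0.5]
dp [ 0.3239 -0.856   1.2261] ang [2.294e-01 1.000e-04 1.000e-04] dist 382.5 deg 82.6
```

```bash
python3 -c "
from h import *
t=pickle.load(open('top0.pkl','rb'));s=pickle.load(open('scene0.pkl','rb'))
for p,q in(((423,172),(397,50)),((473,172),(432,45)),((418,130),(375,58))):
  a=ray(t,*p);b=ray(s,*q);k=np.linalg.lstsq(np.stack([a,-b],1),s['xyz']-t['xyz'],rcond=None)[0];print(t['xyz']+a*k[0],s['xyz']+b*k[1])
i=s['image'][0:200,230:480,::-1];cv2.imwrite('pics/m.png',cv2.resize(i,None,fx=3,fy=3))
i=t['image'][60:260,340:520,::-1];cv2.imwrite('pics/m2.png',cv2.resize(i,None,fx=3,fy=3))
"
```

```text
[524.67488899 -73.93370124 366.03358376] [527.32827996 -70.09762829 365.88257521]
[ 521.79202292 -152.52290097  373.04917733] [ 527.21770783 -145.61881948  372.24692129]
[599.95841216 -71.75401041 347.68890127] [600.02380787 -71.65133142 347.68975028]
```

View pics/m.png

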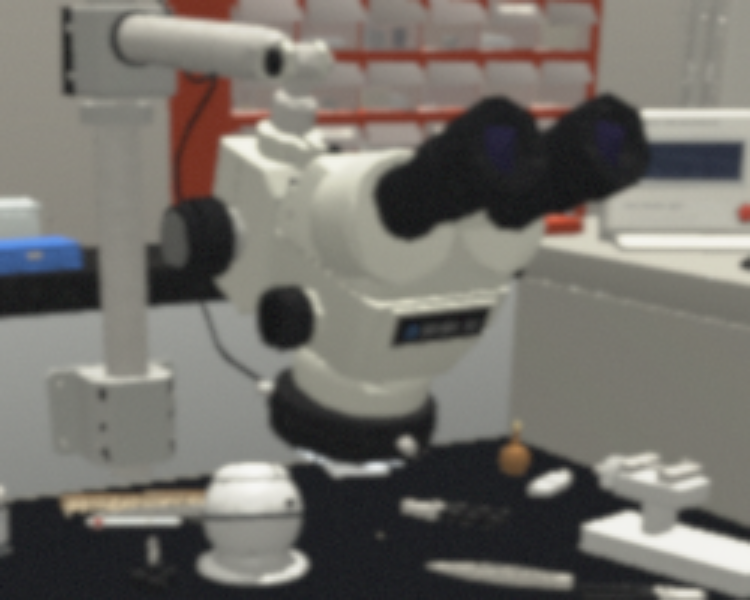

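View pics/m2.png

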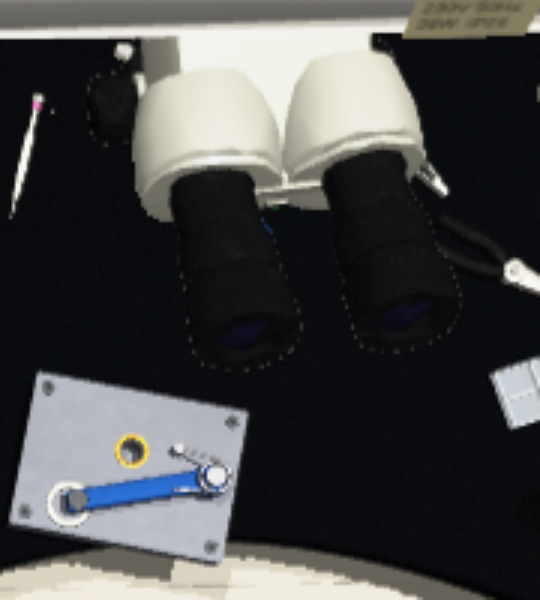

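>>> move_arm --dp '[[0.12,-0.43,0.63],[0.12,-0.43,0.63],[0.12,-0.43,0.63],[0.12,-0.43,0.63],[0.12,-0.43,0.63],[0.12,-0.43,0.63]]' --angular '[[0.115,0,0],[0.115,0,0],[0.115,0,0],[0.115,0,0],[0.115,0,0],[0.115,0,0]]' --jaw 0.4

```text
time_s: 0.6
position: [323.8, 430.8, 200.5]
eef_rot: [[0.0, 0.879, 0.477], [-0.003, 0.477, -0.879], [-1.0, -0.001, 0.002]]
ft_force: [1.0, 1.0, -0.3]
gripper_width: 59.5
```

```bash
python3 - <<'E'
from h import *
from rig import ctrl
for n in("scene","top"):
    d=ctrl.get_image(n);cv2.imwrite(f"pics/{n}1.png",d["image"][:,:,::-1]);pickle.dump(d,open(f"{n}1.pkl","wb"))
print(ctrl.observe()["joint_positions"].round(1))
E
```

```text
[-65.6  17.3  10.4 106.6  -3.7  56.4 -24.5]
```

View pics/scene1.png

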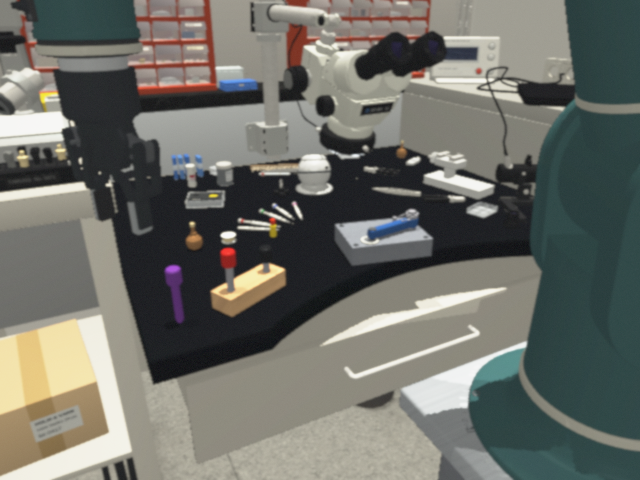

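View pics/top1.png

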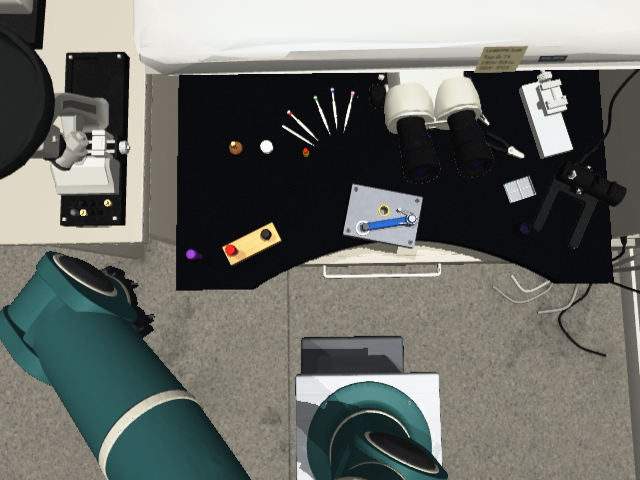

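```bash
python3 - <<'E'
from h import *
t=pickle.load(open("top1.pkl","rb"));s=pickle.load(open("scene1.pkl","rb"))
for z in(200,300,420,450,500,550,600):print(z,np.round(proj(t,[323.8,430.8,z])),np.round(proj(s,[323.8,430.8,z])))
E
```

```text
200 [143. 300.] [124. 230.]
300 [123. 302.] [108. 143.]
420 [ 91. 304.] [85. 17.]
450 [ 82. 304.] [ 78. -18.]
500 [ 65. 306.] [ 66. -82.]
550 [ 45. 307.] [  53. -153.]
600 [ 21. 309.] [  39. -231.]
```

```bash
cat >> h.py <<'E'
TILT=28
def Rt(yaw,tilt=TILT):
    a=np.radians(yaw);b=np.radians(tilt);y=np.array([np.cos(a),np.sin(a),0]);u=np.array([-y[1],y[0],0])
    x=-np.cos(b)*np.array([0,0,1.])-np.sin(b)*u
    return np.stack([x,y,np.cross(x,y)],1)
def plang(g,yaw,tilt=TILT):
    "g: wanted grasp point"
    from rig import ctrl
    s=ctrl.observe();E=s["eef_rot"];T=Rt(yaw,tilt);p=np.array(g,float)+19*T[:,0]
    cur=s["position"]-19*E[:,0]
    print("t",round(s["time_s"],2),"tcp",s["position"].round(1),"grasp",cur.round(1),"w",round(s["gripper_width"],1),"F",s["ft_force"].round(1),"j",s["joint_positions"].round(0))
    d=E.T@(p-s["position"]);w=R.from_matrix(E.T@T).as_rotvec(degrees=True)
    print("target tcp",p.round(1),"dp",(d/250).round(4),"ang",(w/360).round(4),"dist",np.linalg.norm(d).round(1),"deg",np.linalg.norm(w).round(2))
E
python3 -c "
from h import *
t=pickle.load(open('top0.pkl','rb'))
print('purple top',onz(t,190.5,254,95),'base',onz(t,201,256.5,5))
plang([425.3,285.8,170],30)"
```

```text
purple top [416.76864429 368.99505766  95.        ] base [416.79239641 368.06334628   5.        ]
t 0.7 tcp [320.6 435.2 201.2] grasp [320.6 435.2 220.2] w 59.5 F [-0.5 -0.  -0.2] j [-66.  17.  10. 107.  -4.  56. -25.]
target tcp [429.8 278.1 153.2] dp [0.192  0.0769 0.7615] ang [-0.0027 -0.0777  0.0007] dist 197.3 deg 28.0
```

>>> move_arm --dp '[[0.19,0.077,0.76],[0.19,0.077,0.76],[0.19,0.077,0.76],[0.19,0.077,0.76],[0.19,0.077,0.76],[0.19,0.077,0.76],[0.19,0.077,0.76],[0.19,0.077,0.76]]' --angular '[[-0.0027,-0.0777,0.0007],[-0.0027,-0.0777,0.0007],[-0.0027,-0.0777,0.0007],[-0.0027,-0.0777,0.0007],[-0.0027,-0.0777,0.0007],[-0.0027,-0.0777,0.0007],[-0.0027,-0.0777,0.0007],[-0.0027,-0.0777,0.0007]]'

```text
time_s: 1.37
position: [429.3, 281.1, 153.8]
eef_rot: [[0.237, 0.862, 0.448], [-0.404, 0.507, -0.762], [-0.884, -0.001, 0.468]]
ft_force: [-0.9, -0.1, 1.0]
gripper_width: 59.7
```

```bash
cat > look.py <<'E'
import sys
from h import *
from rig import ctrl
k=sys.argv[1]
for n in sys.argv[2:]:
    d=ctrl.get_image(n);cv2.imwrite(f"pics/{n}{k}.png",d["image"][:,:,::-1]);pickle.dump(d,open(f"{n}{k}.pkl","wb"))
E
python3 look.py 2 scene top; python3 -c "
from h import *
plang([425.3,285.8,88],30)"
```

```text
t 1.47 tcp [429.3 281.1 154. ] grasp [424.8 288.8 170.8] w 59.7 F [-0.6  0.5  1.1] j [-68.  24.  20. 111.  22.  57. -32.]
target tcp [429.8 278.1  71.2] dp [ 0.298  -0.0045 -0.1449] ang [ 0.001  -0.0002 -0.0005] dist 82.8 deg 0.41
```

View pics/scene2.png

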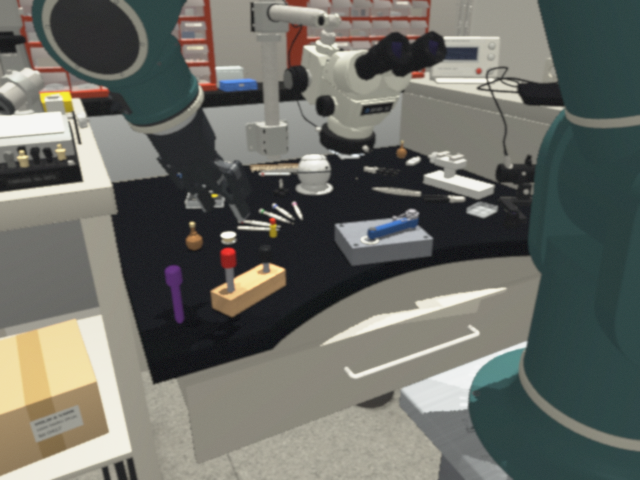

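View pics/top2.png

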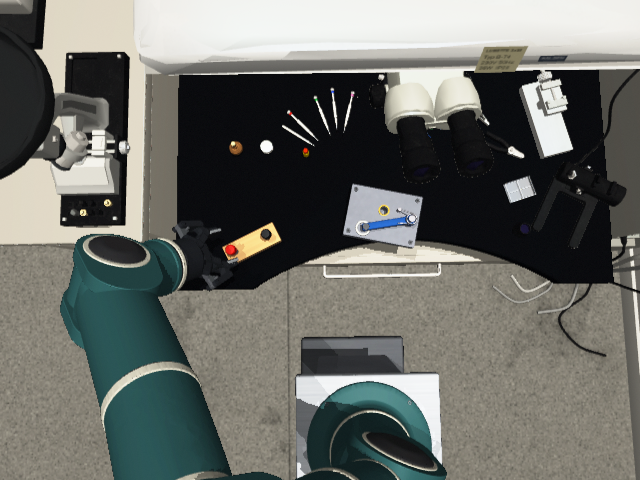

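>>> move_arm --dp '[[0.1,-0.002,-0.04],[0.2,-0.004,-0.092],[0.2,-0.004,-0.092],[0.2,-0.004,-0.092]]' --angular '[[0.001,0,0],[0.001,0,0],[0.001,0,0],[0.001,0,0]]'

```text
time_s: 1.8
position: [429.9, 276.7, 98.8]
eef_rot: [[0.236, 0.866, 0.441], [-0.406, 0.5, -0.765], [-0.883, 0.001, 0.47]]
ft_force: [0.5, -0.1, 0.5]
gripper_width: 60.1
```

```bash
python3 look.py 3 scene; python3 -c "
from h import *
plang([425.3,285.8,88],30)"
```

```text
t 1.85 tcp [430.5 277.1  99.8] grasp [426.  284.8 116.6] w 59.5 F [ 0.3 -0.6  0.8] j [-67.  29.  20. 113.  22.  51. -35.]
target tcp [429.8 278.1  71.2] dp [ 0.0985 -0.001  -0.0579] ang [-0.0003 -0.0001 -0.0004] dist 28.6 deg 0.17
```

View pics/scene3.png

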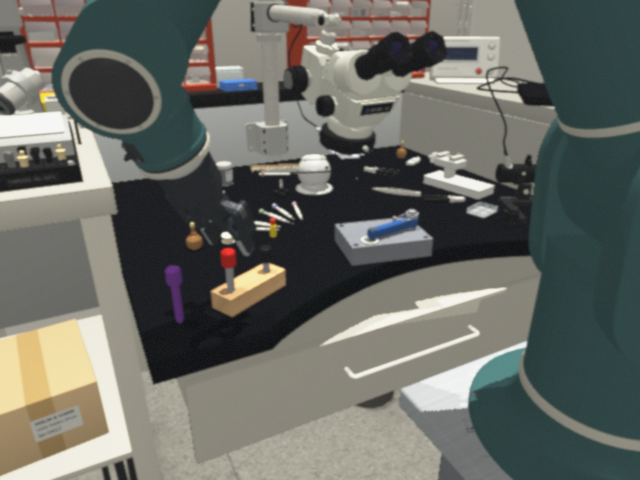

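```bash
python3 -c "
from h import *
s=pickle.load(open('scene3.pkl','rb'))
y=np.array([.866,.5,0])
for k in(-37,0,37):print(proj(s,np.array([430.2,277,100])+k*y))
cv2.imwrite('pics/c3.png',cv2.resize(s['image'][120:330,130:330,::-1],None,fx=2.8,fy=2.8,interpolation=2))
"
```

```text
(np.float64(251.96035454973105), np.float64(253.16835797789193))
(np.float64(233.36752990572492), np.float64(247.3127569115145))
(np.float64(215.65994821035912), np.float64(241.7359531582571))
```

View pics/c3.png

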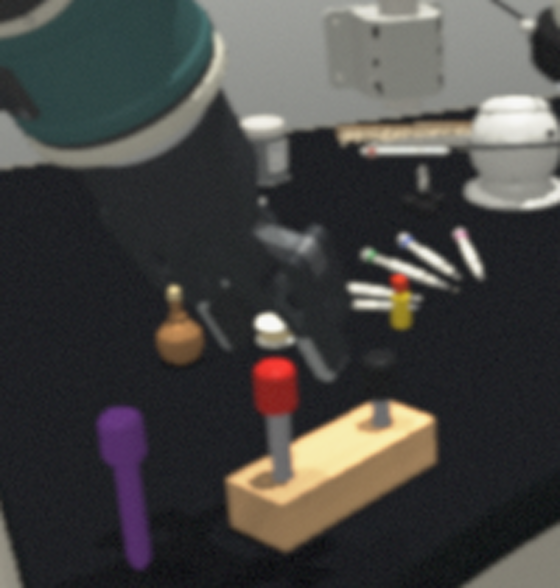

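>>> move_arm --dp '[[0.05,0,-0.028],[0.098,0,-0.056],[0.098,0,-0.056],[0.098,0,-0.056]]' --angular '[[0,0,0],[0,0,0],[0,0,0],[0,0,0]]'

```text
time_s: 2.18
position: [430.3, 277.8, 71.8]
eef_rot: [[0.237, 0.866, 0.439], [-0.405, 0.499, -0.766], [-0.883, 0.004, 0.469]]
ft_force: [0.2, -0.2, 0.1]
gripper_width: 60.0
```

```bash
python3 look.py 4 scene; python3 -c "
from h import *
plang([425.3,285.8,88],30)
s=pickle.load(open('scene4.pkl','rb'))
cv2.imwrite('pics/c4.png',cv2.resize(s['image'][120:330,130:330,::-1],None,fx=2.8,fy=2.8,interpolation=2))"
```

```text
t 2.23 tcp [430.5 277.8  72. ] grasp [426.  285.5  88.8] w 59.7 F [-0.1  0.8  1. ] j [-67.  32.  19. 113.  22.  48. -36.]
target tcp [429.8 278.1  71.2] dp [ 0.0018 -0.0022 -0.0035] ang [-0.0005 -0.0001 -0.0005] dist 1.1 deg 0.26
```

View pics/c4.png

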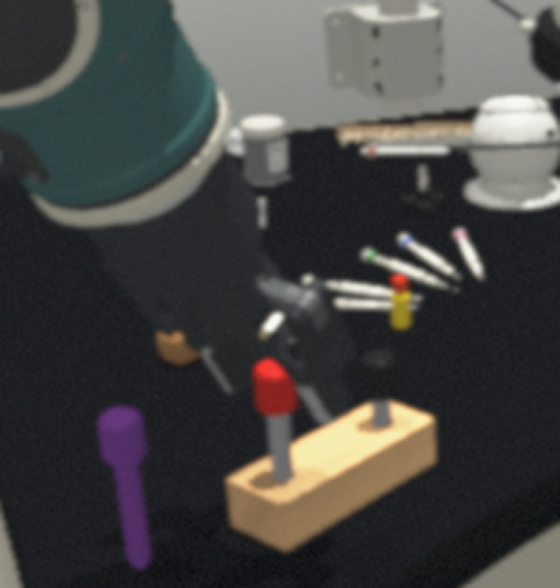

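>>> move_arm --dp '[[0,-0.002,-0.002],[0,-0.002,-0.002],[0,-0.002,-0.002],[0,-0.002,-0.002],[0,-0.002,-0.002],[0,-0.002,-0.002],[0,-0.002,-0.002],[0,-0.002,-0.002]]' --angular '[[0,0,0],[0,0,0],[0,0,0],[0,0,0],[0,0,0],[0,0,0],[0,0,0],[0,0,0]]' --jaw -1 --squeeze 90

```text
time_s: 2.9
position: [430.0, 277.8, 71.1]
eef_rot: [[0.237, 0.867, 0.439], [-0.404, 0.499, -0.766], [-0.883, 0.004, 0.469]]
ft_force: [0.7, 1.2, 7.5]
gripper_width: 19.1
```

```bash
python3 look.py 5 scene; python3 -c "
from h import *
plang([425.3,285.8,132],30)
s=pickle.load(open('scene5.pkl','rb'))
cv2.imwrite('pics/c5.png',cv2.resize(s['image'][120:330,130:330,::-1],None,fx=2.8,fy=2.8,interpolation=2))"
```

```text
t 2.95 tcp [430.  277.8  71.1] grasp [425.5 285.5  87.9] w 19.3 F [1.6 0.8 7.3] j [-67.  32.  19. 113.  22.  48. -36.]
target tcp [429.8 278.1 115.2] dp [-0.1566  0.0005  0.0813] ang [-0.0005 -0.0001 -0.0005] dist 44.1 deg 0.27
```

View pics/c5.png

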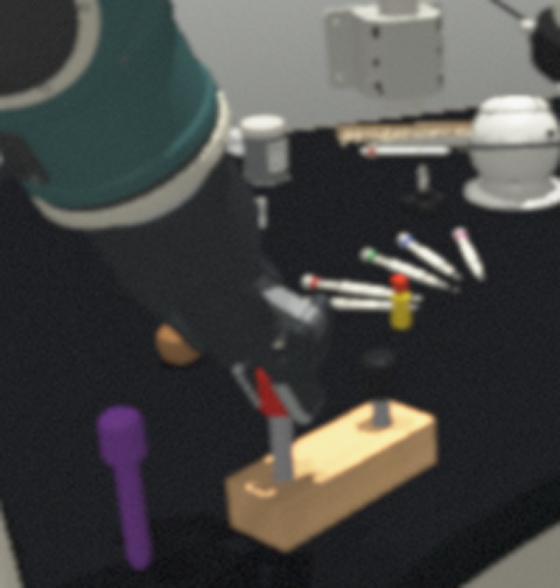

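>>> move_arm --dp '[[-0.06,0,0.031],[-0.12,0,0.062],[-0.18,0,0.095],[-0.18,0,0.095],[-0.18,0,0.095]]' --angular '[[0,0,0],[0,0,0],[0,0,0],[0,0,0],[0,0,0]]'

```text
time_s: 3.37
position: [429.4, 277.8, 121.9]
eef_rot: [[0.237, 0.867, 0.439], [-0.404, 0.499, -0.767], [-0.884, 0.005, 0.468]]
ft_force: [-0.3, -0.6, -1.2]
gripper_width: 19.1
```

```bash
python3 look.py 6 scene top; python3 -c "
from h import *
G=HOLE-65*EX;print(G)
plang([*(HOLE-80*EX+10*EY),138],15)
s=pickle.load(open('scene6.pkl','rb'))
cv2.imwrite('pics/c6.png',cv2.resize(s['image'][120:330,130:330,::-1],None,fx=2.8,fy=2.8,interpolation=2))"
```

```text
[448.50863675 -32.1412289 ]
t 3.47 tcp [429.  277.3 120.9] grasp [424.5 285.  137.7] w 19.2 F [ 0.1 -1.1 -0.4] j [-68.  27.  20. 112.  22.  54. -34.]
target tcp [438.2 -27.9 121.2] dp [ 0.5024 -0.577   0.9518] ang [ 0.0364 -0.0001 -0.0198] dist 305.3 deg 14.93
```

View pics/c6.png

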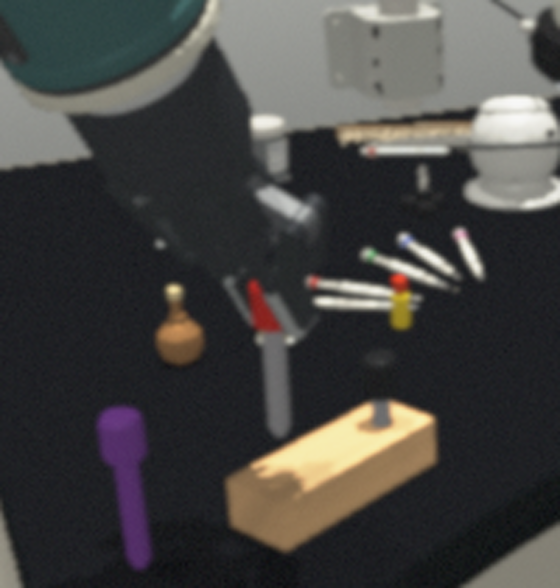

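>>> move_arm --dp '[[0.04,-0.046,0.076],[0.11,-0.127,0.209],[0.18,-0.208,0.343],[0.25,-0.289,0.476],[0.31,-0.358,0.59],[0.36,-0.415,0.685],[0.39,-0.45,0.742],[0.4,-0.46,0.76]]' --angular '[[0.004,0,-0.002],[0.008,0,-0.004],[0.013,0,-0.007],[0.018,0,-0.01],[0.022,0,-0.012],[0.026,0,-0.014],[0.03,0,-0.016],[0.03,0,-0.016]]'

```text
time_s: 4.13
position: [436.2, 31.2, 121.5]
eef_rot: [[0.142, 0.954, 0.263], [-0.447, 0.299, -0.843], [-0.883, 0.002, 0.469]]
ft_force: [0.6, 1.1, -0.5]
gripper_width: 19.4
```

```bash
python3 look.py 7 scene top; python3 -c "
from h import *
plang([*(HOLE-66*EX),138],15)
plang([*(HOLE-66*EX),123],15)"
```

```text
t 4.23 tcp [436.7  33.7 121.5] grasp [433.9  42.2 138.3] w 19.6 F [-0.4  1.  -0.5] j [-54.  19.  30. 127.  27.  43. -28.]
target tcp [449.8 -40.6 121.2] dp [ 0.1411 -0.0398  0.2638] ang [ 0.0063 -0.0001 -0.0038] dist 75.4 deg 2.65
t 4.23 tcp [436.7  33.7 121.5] grasp [433.9  42.2 138.3] w 19.6 F [-0.4  1.  -0.5] j [-54.  19.  30. 127.  27.  43. -28.]
target tcp [449.8 -40.6 106.2] dp [ 0.1941 -0.04    0.2356] ang [ 0.0063 -0.0001 -0.0038] dist 77.0 deg 2.65
```

View pics/scene7.png

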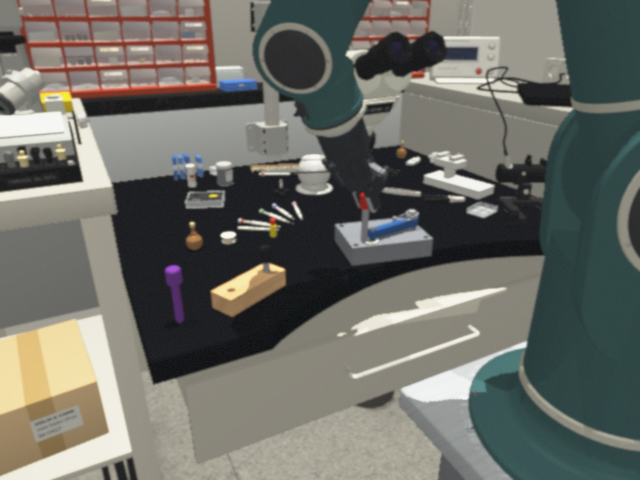

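View pics/top7.png

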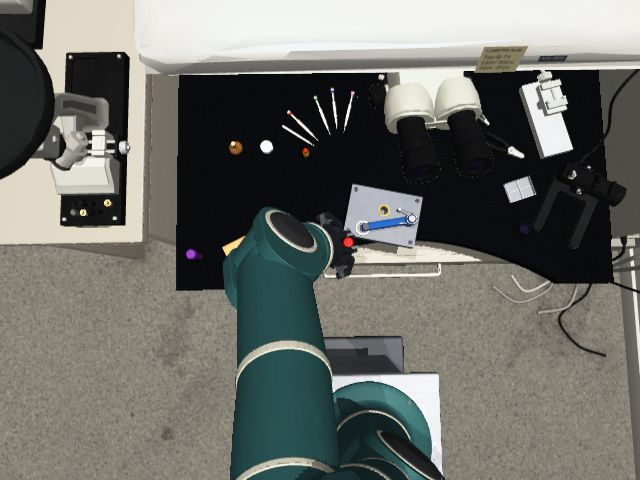

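>>> move_arm --dp '[[0.06,-0.017,0.113],[0.13,-0.037,0.243],[0.141,-0.04,0.264],[0.17,-0.04,0.249],[0.197,-0.04,0.234],[0.197,-0.04,0.234]]' --angular '[[0.003,0,-0.002],[0.006,0,-0.004],[0.006,0,-0.004],[0.006,0,-0.004],[0.006,0,-0.004],[0.006,0,-0.004]]'

```text
time_s: 4.73
position: [449.5, -38.6, 104.0]
eef_rot: [[0.12, 0.965, 0.234], [-0.453, 0.263, -0.852], [-0.883, -0.004, 0.469]]
ft_force: [-0.7, 0.2, -1.6]
gripper_width: 19.3
```

```bash
python3 look.py 8 scene top; python3 -c "
from h import *
plang([*(HOLE-66*EX),122],15)
for n,(x,y,w,h) in dict(scene=(320,150,140,120),top=(320,170,130,100)).items():
  s=pickle.load(open(n+'8.pkl','rb'))
  cv2.imwrite('pics/c8%s.png'%n,cv2.resize(s['image'][y:y+h,x:x+w,::-1],None,fx=5,fy=5,interpolation=2))"
```

```text
t 4.83 tcp [449.8 -39.1 105.1] grasp [447.5 -30.4 121.9] w 19.3 F [-0.4  0.2 -0. ] j [-46.  21.  33. 128.  28.  37. -23.]
target tcp [449.8 -40.6 105.2] dp [ 0.0022 -0.0014  0.0054] ang [ 0.0008 -0.0001  0.0001] dist 1.5 deg 0.3
```

View pics/c8scene.png

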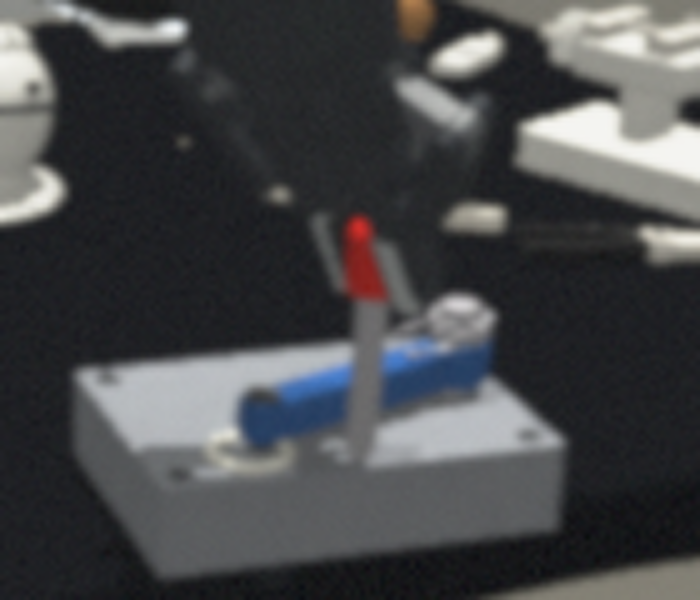

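View pics/c8top.png

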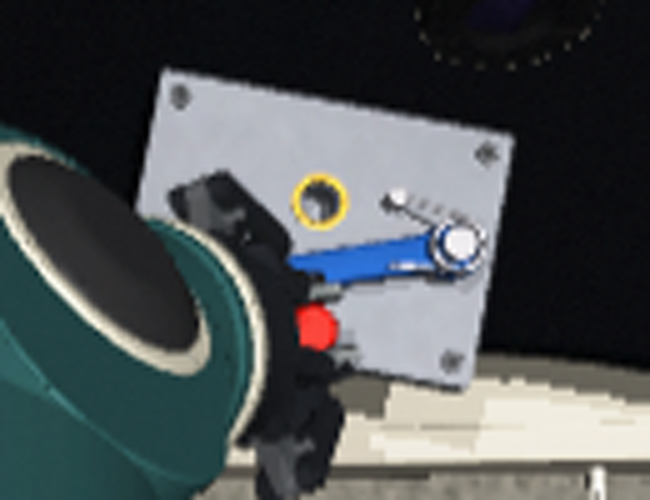

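```bash
python3 -c "
from h import *
s=pickle.load(open('scene8.pkl','rb'));t=pickle.load(open('top8.pkl','rb'))
for z in(40,106,132):print(z,[round((a-o)*5) for a,o in zip(proj(s,[447.5,-30.4,z]),(320,150))],[round((a-o)*5) for a,o in zip(proj(t,[447.5,-30.4,z]),(320,170))])
for dx,dy in((10,0),(0,10)):print([round((a-o)*5) for a,o in zip(proj(s,[447.5+dx,-30.4+dy,40]),(320,150))])
"
```

```text
40 [365, 453] [288, 344]
106 [376, 287] [304, 329]
132 [380, 219] [310, 323]
[350, 444]
[342, 459]
```

```bash
python3 -c "
from h import *
plang([*(HOLE-33*EX),122],15)
plang([*HOLE,122],15)"
```

```text
t 4.83 tcp [449.8 -39.1 105.1] grasp [447.5 -30.4 121.9] w 19.3 F [-0.4  0.2 -0. ] j [-46.  21.  33. 128.  28.  37. -23.]
target tcp [482.1 -47.4 105.2] dp [0.0302 0.116  0.0589] ang [ 0.0008 -0.0001  0.0001] dist 33.4 deg 0.3
t 4.83 tcp [449.8 -39.1 105.1] grasp [447.5 -30.4 121.9] w 19.3 F [-0.4  0.2 -0. ] j [-46.  21.  33. 128.  28.  37. -23.]
target tcp [514.4 -54.2 105.2] dp [0.0581 0.2334 0.1123] ang [ 0.0008 -0.0001  0.0001] dist 66.4 deg 0.3
```

>>> move_arm --dp '[[0.01,0.029,0.019],[0.016,0.058,0.032],[0.023,0.087,0.045],[0.03,0.116,0.059],[0.03,0.116,0.059]]' --angular '[[0.001,0,0],[0.001,0,0],[0.001,0,0],[0.001,0,0],[0.001,0,0]]'

```text
time_s: 5.25
position: [483.7, -49.1, 106.0]
eef_rot: [[0.121, 0.967, 0.224], [-0.453, 0.255, -0.854], [-0.883, 0.002, 0.469]]
ft_force: [-3.6, 1.9, 0.2]
gripper_width: 18.9
```

```bash
cat > crops.py <<'E'
import sys
from h import *
k=sys.argv[1]
for n,(x,y,w,h) in dict(scene=(320,150,140,120),top=(320,170,130,100)).items():
  s=pickle.load(open(n+k+'.pkl','rb'))
  cv2.imwrite('pics/c%s%s.png'%(k,n),cv2.resize(s['image'][y:y+h,x:x+w,::-1],None,fx=5,fy=5,interpolation=2))
E
python3 look.py 9 scene top; python3 crops.py 9; python3 -c "
from h import *
plang([*HOLE,122],15)"
```

```text
t 5.35 tcp [482.2 -49.  105.8] grasp [480.  -40.4 122.6] w 19.1 F [-3.9  0.9  0.3] j [-43.  24.  32. 124.  26.  37. -19.]
target tcp [514.4 -54.2 105.2] dp [0.0269 0.1192 0.0456] ang [-0.0007 -0.0001  0.0002] dist 32.6 deg 0.27
```

View pics/c9scene.png

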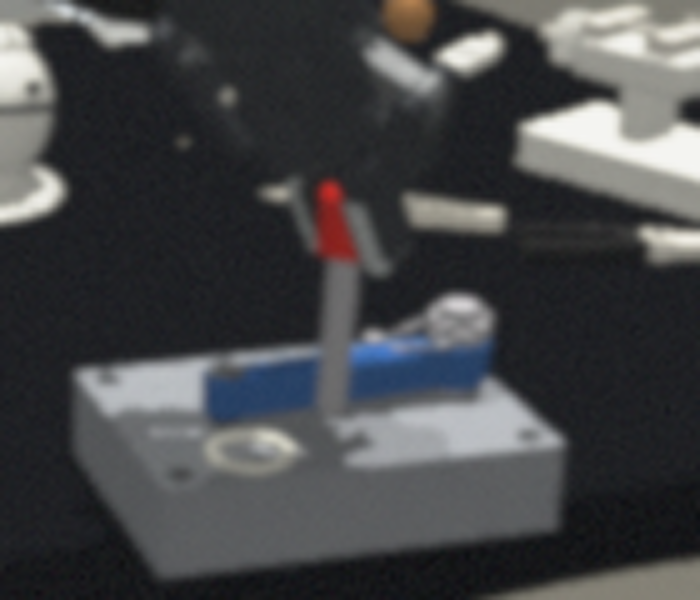

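View pics/top9.png

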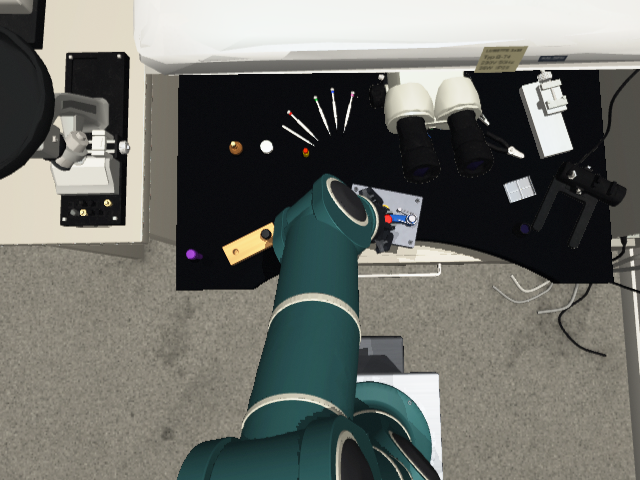

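>>> move_arm --dp '[[0.007,0.03,0.011],[0.014,0.06,0.023],[0.02,0.09,0.034],[0.027,0.119,0.046],[0.027,0.119,0.046],[0.027,0.119,0.046]]' --angular '[[0,0,0],[0,0,0],[0,0,0],[-0.001,0,0],[-0.001,0,0],[-0.001,0,0]]'

```text
time_s: 5.85
position: [514.5, -54.1, 105.2]
eef_rot: [[0.12, 0.966, 0.231], [-0.453, 0.26, -0.853], [-0.883, -0.002, 0.469]]
ft_force: [-4.0, 2.6, 1.3]
gripper_width: 19.3
```

```bash

python3 look.py 10 scene top; python3 crops.py 10; python3 -c "
from h import *
plang([*HOLE,122],15)
s=pickle.load(open('scene10.pkl','rb'));t=pickle.load(open('top10.pkl','rb'))
for z in(40,106,132):print(z,[round((a-o)*5) for a,o in zip(proj(s,[*HOLE,z]),(320,150))],[round((a-o)*5) for a,o in zip(proj(t,[*HOLE,z]),(320,170))])
for dx,dy in((10,0),(0,10)):print([round((a-o)*5) for a,o in zip(proj(s,[HOLE[0]+dx,HOLE[1]+dy,40]),(320,150))])
"
```

```text
t 5.95 tcp [514.2 -53.9 105.3] grasp [511.9 -45.3 122.1] w 19.3 F [-3.3  1.   1.6] j [-40.  26.  31. 120.  25.  38. -16.]
target tcp [514.4 -54.2 105.2] dp [0.0009 0.0005 0.0012] ang [ 0.0004 -0.0002  0.0001] dist 0.4 deg 0.16
40 [304, 385] [319, 198]
106 [313, 227] [336, 175]
132 [316, 163] [343, 165]
[291, 377]
[283, 390]
```

View pics/c10scene.png

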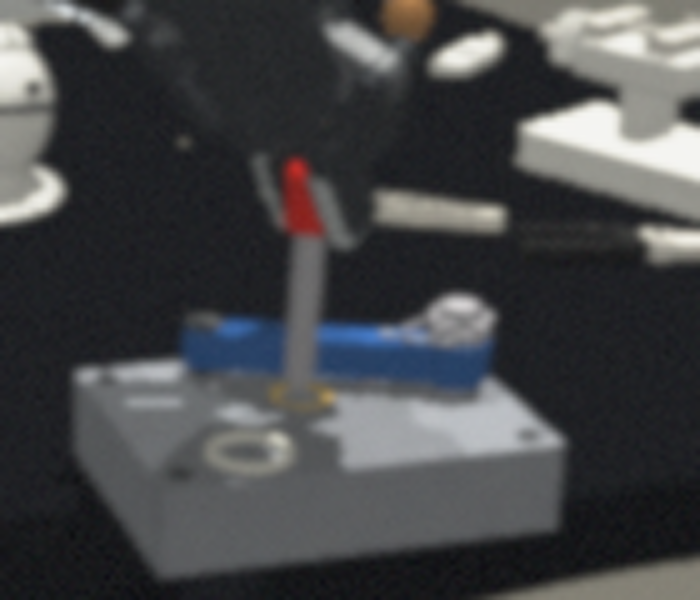

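View pics/c10top.png

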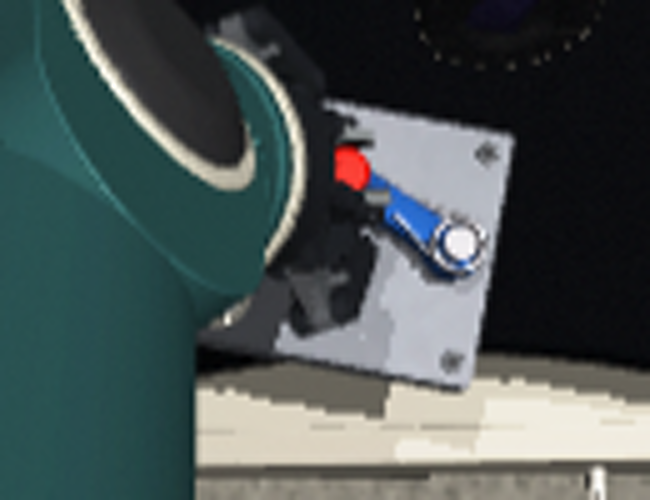

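>>> move_arm --dp '[[0.014,0,-0.008],[0.028,0,-0.015],[0.042,0,-0.022],[0.042,0,-0.022]]' --angular '[[0,0,0],[0,0,0],[0,0,0],[0,0,0]]'

```text
time_s: 6.28
position: [513.9, -53.9, 92.6]
eef_rot: [[0.12, 0.965, 0.232], [-0.453, 0.261, -0.853], [-0.883, -0.003, 0.469]]
ft_force: [-3.2, 2.4, -3.1]
gripper_width: 19.1
```

```bash

python3 look.py 11 scene top; python3 crops.py 11; python3 -c "
from h import *
plang([*HOLE,88],15)
"
```

```text
t 6.38 tcp [514. -54.  93.] grasp [511.7 -45.4 109.8] w 19.3 F [-1.5  3.1 -2.4] j [-39.  28.  31. 120.  24.  36. -16.]
target tcp [514.4 -54.2  71.2] dp [ 0.0777  0.0016 -0.0397] ang [ 0.0005 -0.0002  0.0002] dist 21.8 deg 0.2
```

View pics/c11scene.png

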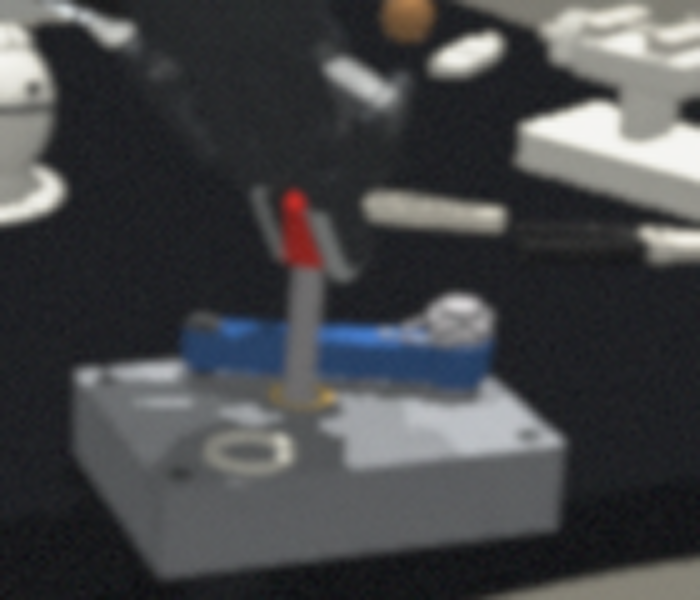

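>>> move_arm --dp '[[0.015,0,-0.008],[0.03,0,-0.016],[0.045,0,-0.024],[0.06,0,-0.032],[0.07,0,-0.037],[0.076,0,-0.04],[0.076,0,-0.04]]' --angular '[[0,0,0],[0,0,0],[0,0,0],[0,0,0],[0,0,0],[0,0,0],[0,0,0]]'

```text
time_s: 6.97
position: [514.1, -54.2, 71.5]
eef_rot: [[0.12, 0.965, 0.231], [-0.453, 0.26, -0.853], [-0.883, -0.003, 0.469]]
ft_force: [-3.5, 2.5, -3.1]
gripper_width: 19.4
```

```bash

python3 look.py 12 scene top; python3 crops.py 12; python3 -c "
from h import *
plang([*HOLE,88],15)
"
```

```text
t 7.07 tcp [514.1 -54.2  71.8] grasp [511.8 -45.6  88.6] w 19.6 F [-3.7  1.4 -2.6] j [-39.  30.  31. 121.  24.  33. -17.]
target tcp [514.4 -54.2  71.2] dp [ 0.0023  0.0013 -0.0006] ang [ 0.0004 -0.0002  0.0002] dist 0.7 deg 0.18
```

View pics/c12scene.png

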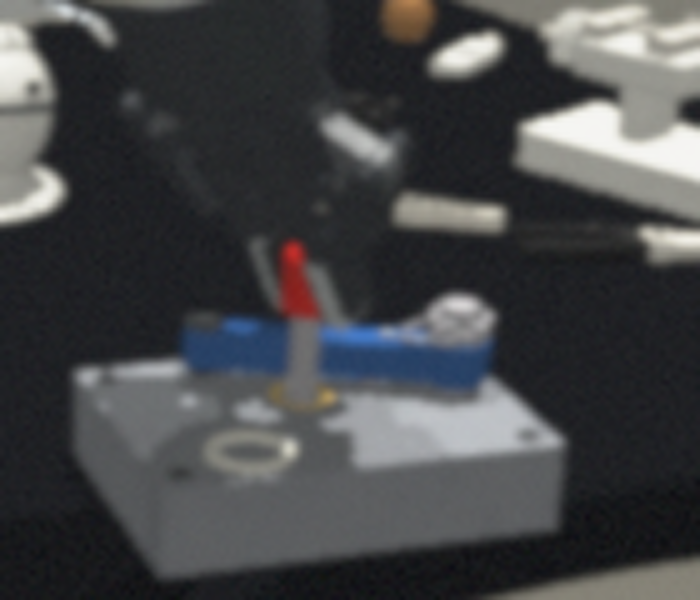

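>>> move_arm --dp '[[0.0035,0,-0.002],[0.007,0,-0.0037],[0.007,0,-0.0037]]' --angular '[[0,0,0],[0,0,0],[0,0,0]]'

```text
time_s: 7.32
position: [514.9, -54.6, 70.9]
eef_rot: [[0.121, 0.966, 0.23], [-0.453, 0.26, -0.853], [-0.883, -0.001, 0.469]]
ft_force: [-6.5, 3.2, 17.7]
gripper_width: 19.1
```

>>> move_arm --dp '[[0,0,0],[0,0,0],[0,0,0],[0,0,0],[0,0,0]]' --angular '[[0,0,0],[0,0,0],[0,0,0],[0,0,0],[0,0,0]]' --jaw -0.15

```text
time_s: 7.73
position: [514.5, -54.2, 70.1]
eef_rot: [[0.121, 0.965, 0.231], [-0.453, 0.26, -0.853], [-0.883, -0.002, 0.469]]
ft_force: [0.5, -0.3, -0.6]
gripper_width: 36.5
```

```bash

python3 look.py 13 scene top; python3 crops.py 13
```

```text
(no output)
```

View pics/c13scene.png

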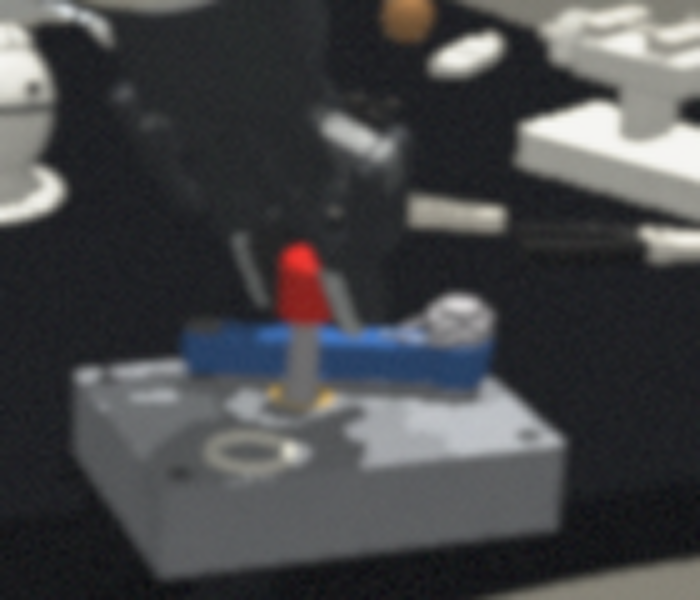

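View pics/c13top.png

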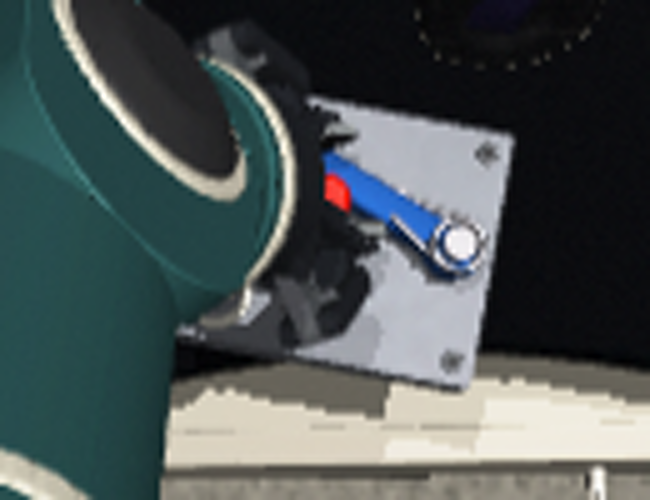

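>>> move_arm --dp '[[-0.04,0,0],[-0.09,0,0],[-0.15,0,0],[-0.22,0,0],[-0.28,0,0],[-0.28,0,0]]' --angular '[[0,0,0],[0,0,0],[0,0,0],[0,0,0],[0,0,0],[0,0,0]]'

```text
time_s: 8.33
position: [506.8, -20.6, 134.2]
eef_rot: [[0.124, 0.965, 0.231], [-0.451, 0.262, -0.853], [-0.884, 0.001, 0.467]]
ft_force: [1.4, 0.4, -0.5]
gripper_width: 36.3
```

```bash

python3 look.py 14 scene top; python3 crops.py 14; python3 -c "
from h import *
plang([400,120,200],15)"
```

```text
t 8.43 tcp [506.1 -22.  132.3] grasp [503.8 -13.4 149.1] w 36.3 F [-0.6 -0.  -0.6] j [-44.  23.  31. 120.  24.  43. -18.]
target tcp [402.3 111.4 183.2] dp [-0.4715 -0.2615 -0.4556] ang [ 0.0004 -0.0003 -0.0001] dist 176.5 deg 0.17
```

View pics/c14scene.png

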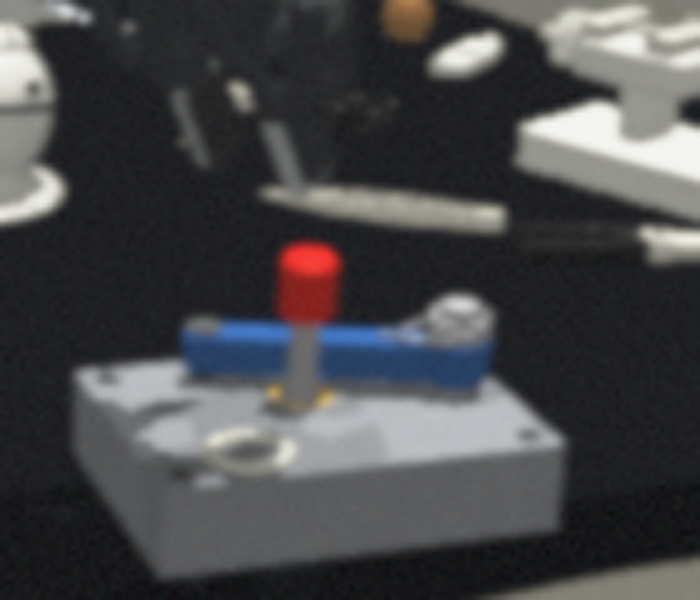

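View pics/c14top.png

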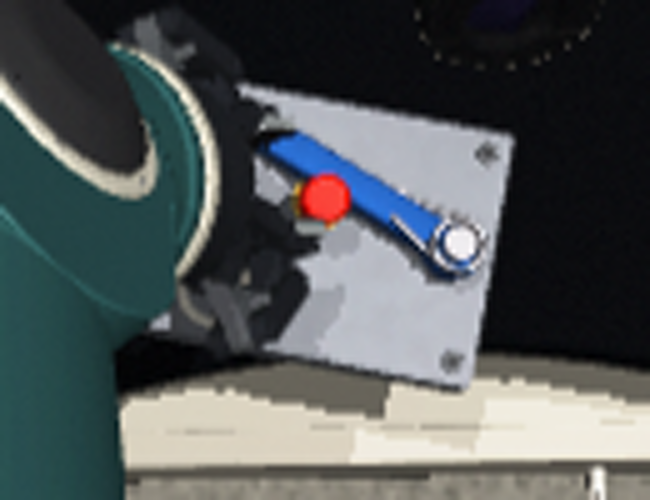

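>>> move_arm --dp '[[-0.1,-0.03,-0.04],[-0.2,-0.09,-0.14],[-0.3,-0.15,-0.26],[-0.4,-0.21,-0.36],[-0.47,-0.26,-0.45],[-0.47,-0.26,-0.45]]' --angular '[[0,0,0],[0,0,0],[0,0,0],[0,0,0],[0,0,0],[0,0,0]]'

```text
time_s: 8.93
position: [400.7, 113.9, 183.2]
eef_rot: [[0.123, 0.964, 0.236], [-0.451, 0.266, -0.852], [-0.884, -0.002, 0.467]]
ft_force: [1.3, -0.1, 0.2]
gripper_width: 36.1
```

```bash

python3 look.py 15 scene top; python3 crops.py 15; python3 -c "
from h import *
s=pickle.load(open('scene15.pkl','rb'));t=pickle.load(open('top15.pkl','rb'))
def red(d,x,y,w,h):
    m=blobs(d['image'][y:y+h,x:x+w],0,6,150,80)[0];return [((round(float(c[0]+x),1),round(float(c[1]+y),1)),st) for c,st in m]
print(red(s,320,150,140,120),red(t,320,170,130,100))
for z in(36,72,85,98):print(z,np.round(proj(s,[*HOLE,z]),1),np.round(proj(t,[*HOLE,z]),1))
from rig import ctrl
o=ctrl.observe();print(o['position'],o['ft_force'])
"
```

```text
[((381.3, 205.6), [56, 48, 12, 16, 165])] [((384.6, 209.4), [60, 35, 10, 10, 73])]
36 [380.8 228.9] [383.5 209.9]
72 [381.7 212. ] [385.3 207.5]
85 [382.  205.7] [386.  206.6]
98 [382.4 199.4] [386.7 205.6]
[402.69866023 110.23392144 182.80488933] [-0.18460489 -0.12087524  0.73734036]
```

View pics/c15scene.png

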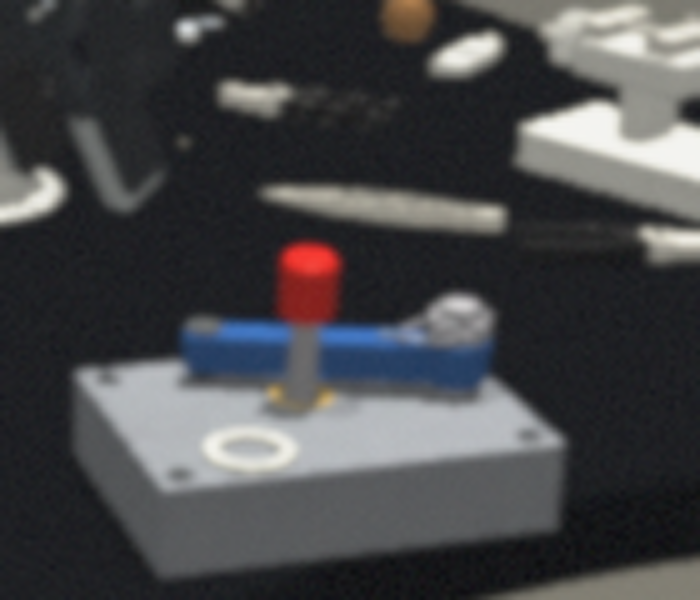

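View pics/c15top.png

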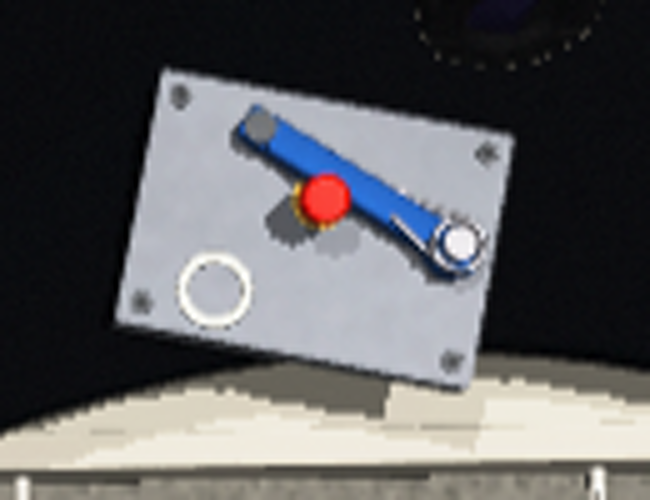

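View pics/scene15.png

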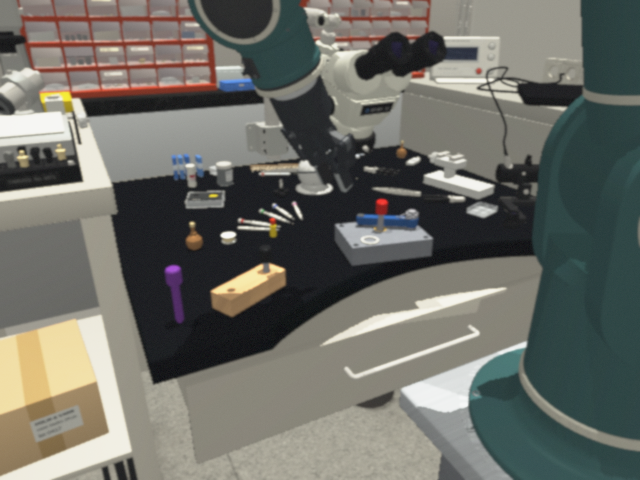

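```bash
python3 -c "
from rig import ctrl
print(ctrl.job_done(), ctrl.observe()['time_s'])"
```

```text
the job is handed in; nothing more can be done
the job is handed in; nothing more can be done
```

I swung the blue arm back off the nest ring with the red pin and set the pin down in the brass-ringed hole. I then backed the gripper clear and handed the job in at about 9 s. I tilted the gripper 28° throughout so that the wrist stayed clear of the microscope eyepieces.

**Depth:** the pin met bottom with about 18 N of upward force. The grasp height was 87.7 mm, against 87.9 mm in the stand, where the tip should sit at the same level, so I take it as fully down.

**Clamp arm:** it rests against the pin at roughly 0.71 rad, measured in the top image, inside the expected 0.7 to 0.8. The nest ring is clear. The scene looked the same in the pictures at 8.4 s and 9 s.

**Bystanders:** the black and purple pins look unmoved.

**Disagreement:** the pin is not perfectly upright. The spring load leans it an estimated 6 to 8° towards -x, about as far as the 4 mm of play in the hole allows.

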